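Start a threaded collar on the stockroom thread gauge

ROBOT

A 7-joint arm with a two-finger parallel gripper is mounted at the origin on the work surface. World frame = base frame: x ahead of the robot, y to its left, z up, the work surface at z = 0. Lengths are in m, angles in degrees, forces in N, time in s.
With the tool pointing down it reaches from about 0.425 to 0.825 m from the base axis. Payload 3.6 kg.
Tool frame: the origin (TCP) lies between the finger pads; the fingertips stand 8 mm ahead of it and the grasp point (between the pads) lies 11 mm behind it; z points along the fingers, y is the line along which they close (so a half turn about z gives the same grasp; the last joint's range is limited). The gripper opens to 93 mm and grips with 3 to 60 N. Pads are 15 mm wide; open, the fingers measure 128 mm over their backs; the gripper's body (75 mm by 188 mm) begins 65 mm behind the grasp point.
Start: joints at [-71.419, 35.231, -0.722, 81.555, 0.464, 63.22, -2.315], TCP at [0.223, 0.61, 0.227] pointing down, gripper open.
Joint ranges: [-178.69, 178.69], [-17.37, 117.87], [-77.05, 75.6], [15.02, 138.74], [-78.02, 258.01], [0.78, 113.62], [-162.83, 162.83]. Speed limits (degrees/s): [159.86, 159.86, 180, 180, 180, 180, 180].

INTERFACE

Orientations are given as [roll, pitch, yaw] about the fixed x, y, z axes, in that order (R = Rz(yaw) Ry(pitch) Rx(roll)).
In Python, from cell import * gives the robot as it stands.
- The arm moves only by the tool play_rows, never from a script. Its argument "deltas" is one flat list of numbers, 4 for each row, row after row: the shift along the world's x, y, z in cm, then the turn about the world's z in rad. A call has 1 to 12 rows; each row is the pose to reach, as a shift and turn from the pose commanded when the call began; what a row does not reach only later rows make up. A row lasts 1/10 s, in which the tool goes at most 50 mm and 8.59 degrees, less where a joint would pass 70% of its speed; a pose out of reach is approached as far as the arm can. A call with a gripper value outside its range is refused whole. "grip" is the finger opening in cm, from 0 to 9.3, set as the call begins (left out, the last holds). The fingers move at their own pace and stop on an object; the grip force is fixed at half the most. Time passes only in rows, so rows that repeat a pose let the fingers close. It gives the time, the measured TCP pose, the force, the opening and the grip force at its end, in the units of the state.
- sense(): the state, without advancing time (a new reading comes with each control period).
- read_camera(name): name is "scene" or "top"; returns the picture (480x640x3 uint8, red, green, blue); there is no depth.
- get_calibration(name): a dict with "fov_y" (degrees; the focal length in pixels is half the picture's height over the tangent of half this angle, whatever the lens; pixels are square), "cx", "cy" (the principal point, pixels), "k1" (the pictures are not rectified: a ray, as slopes to the right and down, at radius r is drawn at 1 + k1 r^2 times it, then the intrinsics apply), "origin" and "rotation" of the camera in the world. Camera axes: x right, y up, looking along -z (the intrinsics and any distortion apply to the point x, -y, -z); pixel columns grow to the right and rows downward; lengths in m; the calibration is good to about 2 mm. A picture is of the moment at which its call begins. get_calibration takes no time and is no camera call.
- job_done(): hands the job in; it is judged then, once.
The state is a dict: "t": time; "joint_pos": joint angles; "dq": joint speeds; "tau": joint torques, N m; "eef_pos": TCP position; "orientation": TCP orientation; "ft_force": force on the tool from outside, world axes, zero at the start; "wrist_torque": the same for the moment, N m; "width": finger opening in m; "grip_force": force on a finger pad.
Only numpy, scipy, OpenCV 4.12 (cv2) and the standard library are available. Lean on these libraries where they do the work, as an engineer would, in place of code of your own. Each camera call takes 0.05 s, during which the arm holds its last target. There are 200 camera calls.

TASK

Check the knurled steel collar on the bench's thread gauge: set it over the threaded stud and, pressing lightly, turn it backward (anticlockwise from above) until it drops a step into the start of the thread, then forward (clockwise) until it sits fully home on the shoulder, and let go. Never force it forward while it still rides on top of the thread (under 0.5 N m), never press the sprung stud down more than about 10 mm, and leave the tray, the sleeve and the bolt where they are.

Things in the scene. Friction and masses are not known exactly. Their poses are not given: they have to be found in the camera images.
- collar_mid (a point): Knurled dark steel collar standing upright, right way up: a round ring 54 mm in outer diameter, 36 mm high, 44 mm bore, 150 to 270 g. The point is its centre, 18 mm above its underside; z is its axis. Inside, three small lugs 120 degrees apart, reaching in to 17.6 mm radius, undersides 12 mm above the collar's underside, serve as its thread.
- shoulder (a point): Shoulder of the fixed thread gauge, on the stud's axis, z up: top of the flat flange, 53 mm in diameter, on which the collar's underside sits when home. 70 mm above the table when the spring is free; sinks with the spring. Below it a round pedestal 50 mm in diameter and a grey square base plate, 130 mm wide, 18 mm high.
- stud_top (a point): Top of the upright steel stud, 36 mm above the shoulder. The stud's plain core is 33 mm in diameter, with a taper over the top 5 mm; a three-start right-hand thread with blunt starts, 41 mm in diameter, lies 10 to 20 mm above the shoulder. Where round the stud the starts lie (120 degrees apart) changes and is not given by the axes of any point: find it by feel.
- thread_top (a point): Top of the thread, on the axis, 20 mm above the shoulder. Set down, the collar rests with its lugs on the thread, underside 5 to 8 mm above the shoulder. Turned forward there, it mostly jams. Turned backward it climbs up to 3.5 mm (perhaps after a false drop of 3 mm) and within 120 degrees drops 5 mm into a start, against a stop: underside then 3 mm above the shoulder, if not so at once.
- plunger (a joint): How far the sprung stud with its shoulder is pressed down, m: 0 free, 0.014 bottomed. It starts to sink at 4 N (the collar's weight included) and takes 1 N more per mm. Once dropped in a start, the collar turned clockwise sinks on the stud 2.2 mm per radian: home after about 80 degrees, hard stop after about 110. The stud itself turns only if wrenched with 1.5 N m.
- twist (a joint): Elastic twist of the whole stud in its sprung mount, rad: 0 free, positive when it is wrenched forward (clockwise from above), negative backward; 0.25 rad per N m. Turning the collar freely under light pressure takes under 0.3 N m.
- tray: Open brown cardboard tray of steel spacers, 120 by 170 by 50 mm; origin under its centre. Leave alone.
- sleeve: Plain smooth dark steel sleeve, 38 mm in diameter, 30 mm high, standing on the table; origin under its centre. Leave alone.
- bolt: Large hex bolt standing on its head, 30 mm across the flats, 64 mm high; origin under its centre. Leave alone.

How it is judged:
By the outcome, as a careful person would: the job done as asked, in the order asked, and still so for the second after the job is handed in, with the robot touching nothing.
It also fails if it takes over 67 s, if anything falls off the work surface, if the arm or the gripper's body presses on something with over 40 N, if the wrist force passes 120 N, or if a joint passes its speed limit or range.

## Working session

There is one attempt and no reset: what is moved stays moved. The work goes in short steps, Python scripts to look and compute and a tool call to move; the robot and the scene stay as the last step left them, time stands still between calls to the robot, and variables do not carry over. Pictures are saved under pics/ and viewed, at most 10 in all, crops included, and the job is handed in when it is done.

Besides the shell and the picture viewer there is one more tool, called after "Request:" in YAML: its name, and indented under it one key for each argument. play_rows: Moves the arm, as the interface text tells. Its arguments: {"type":"object","properties":{"deltas":{"type":"array"},"grip":{"type":"number"}},"required":["deltas"]}

```bash
mkdir -p pics; cat > h.py <<'E'
from cell import *
import numpy as np, cv2
def ray(cam,u,v):
    c=get_calibration(cam); f=240/np.tan(np.radians(c["fov_y"])/2)
    d=np.array([(u-c["cx"])/f,(v-c["cy"])/f]); s=d.copy()
    for _ in range(20): s=d/(1+c["k1"]*(s@s))
    return np.array(c["origin"]),np.array(c["rotation"])@np.array([s[0],-s[1],-1])
def onz(cam,u,v,z):
    o,d=ray(cam,u,v); return o+d*(z-o[2])/d[2]
def proj(cam,p):
    c=get_calibration(cam); f=240/np.tan(np.radians(c["fov_y"])/2)
    q=np.array(c["rotation"]).T@(np.array(p)-np.array(c["origin"])); s=np.array([q[0],-q[1]])/-q[2]
    return s*(1+c["k1"]*(s@s))*f+[c["cx"],c["cy"]]
E
python3 - <<'E'
from h import *
for n in("scene","top"):
    cv2.imwrite(f"pics/{n}0.png",read_camera(n)[:,:,::-1]); c=get_calibration(n); print(n,c)
s=sense(); print({k:s[k] for k in("t","eef_pos","orientation","width","ft_force")})
E
```

```text
scene {'fov_y': 46.70249178898348, 'cx': 314.95970771902614, 'cy': 243.00620640197945, 'k1': -0.11788898724004891, 'origin': array([1.26812648, 0.02765437, 0.58198824]), 'rotation': array([55.17069255,  1.16800253, 92.49375546])}
top {'fov_y': 57.486745480704535, 'cx': 320.9015048933044, 'cy': 235.74007062957347, 'k1': -0.10813224177174904, 'origin': array([ 0.49403208, -0.00615788,  0.8478029 ]), 'rotation': array([  7.73714253,   0.32284827, -90.48737798])}
{'t': 0.1, 'eef_pos': array([0.22313537, 0.60977206, 0.22558476]), 'orientation': array([-1.79866996e+02,  2.87251272e-03,  1.59905442e+02]), 'width': 0.09282038676243395, 'ft_force': array([-0.60221276, -0.16747278, -0.06021992])}
```

View pics/scene0.png

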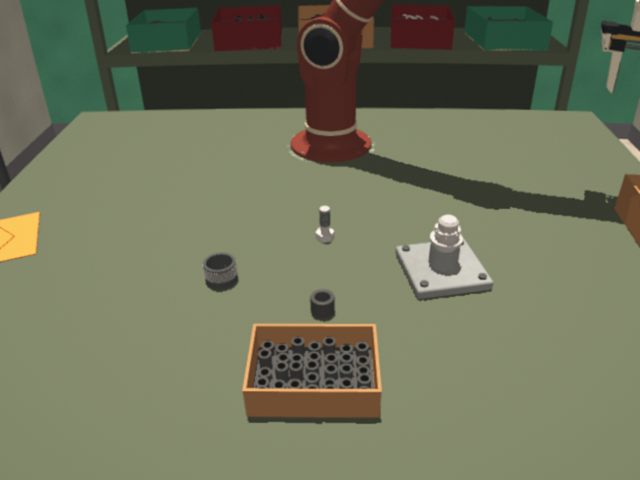

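View pics/top0.png

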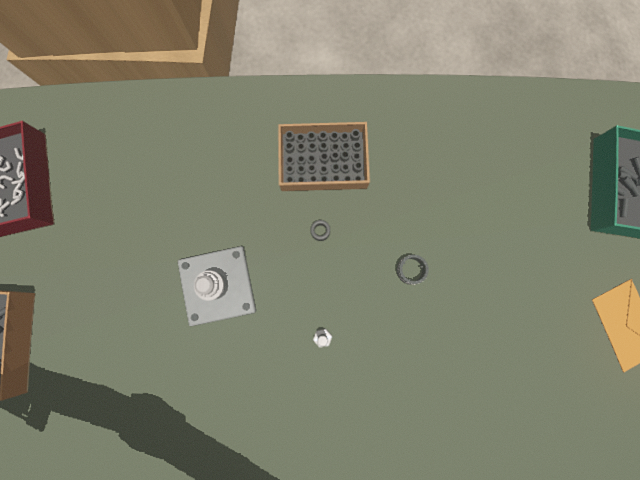

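The scene view shows the collar at (220,268), sleeve (322,303), bolt (325,222) and stud top (448,221). The top view shows the collar at (411,269), stud top (205,285), sleeve (320,230) and bolt (322,338).

```bash
sed -i 's/np.array(c\["rotation"\])/RR(c)/g' h.py; cat >> h.py <<'E'
from scipy.spatial.transform import Rotation as Ro
def RR(c): return Ro.from_euler("xyz",c["rotation"],degrees=True).as_matrix()
def tri(a,b):
    (o1,d1),(o2,d2)=ray("scene",*a),ray("top",*b)
    d1/=np.linalg.norm(d1); d2/=np.linalg.norm(d2)
    A=np.c_[d1,-d2]; t=np.linalg.lstsq(A,o2-o1,rcond=None)[0]; p,q=o1+t[0]*d1,o2+t[1]*d2
    return (p+q)/2,np.linalg.norm(p-q)
E
python3 - <<'E'
from h import *
t=cv2.imread("pics/top0.png"); s=cv2.imread("pics/scene0.png")
cr=lambda im,u,v,h=25:cv2.resize(im[v-h:v+h,u-h:u+h],(300,300),interpolation=cv2.INTER_CUBIC)
cv2.imwrite("pics/c0.png",np.vstack([np.hstack([cr(t,411,269),cr(t,207,285)]),np.hstack([cr(s,220,268),cr(s,447,240)])]))
print("collar",onz("top",411,269,.03),onz("scene",220,262,.036)); print("stud",onz("top",205,285,.106),tri((448,221),(205,285)))
g=t.max(axis=2); m=(g<62).astype(np.uint8); x=np.zeros_like(m); x[240:300,380:445]=m[240:300,380:445]
c=max(cv2.findContours(x,0,1)[0],key=cv2.contourArea); print("col",cv2.fitEllipse(c),cv2.boundingRect(c), g[250:260,380:385].mean())
E
```

```text
collar [ 0.54070046 -0.17083852  0.03      ] [ 0.54169319 -0.17244824  0.036     ]
stud [0.51202929 0.19524646 0.106     ] (array([0.51222409, 0.19781708, 0.10029179]), np.float64(0.0019728181976877007))Traceback (most recent call last):
  File "<stdin>", line 7, in <module>
cv2.error: OpenCV(4.12.0) /io/opencv/modules/imgproc/src/shapedescr.cpp:361: error: (-201:Incorrect size of input array) There should be at least 5 points to fit the ellipse in function 'fitEllipseNoDirect'
```

View pics/c0.png

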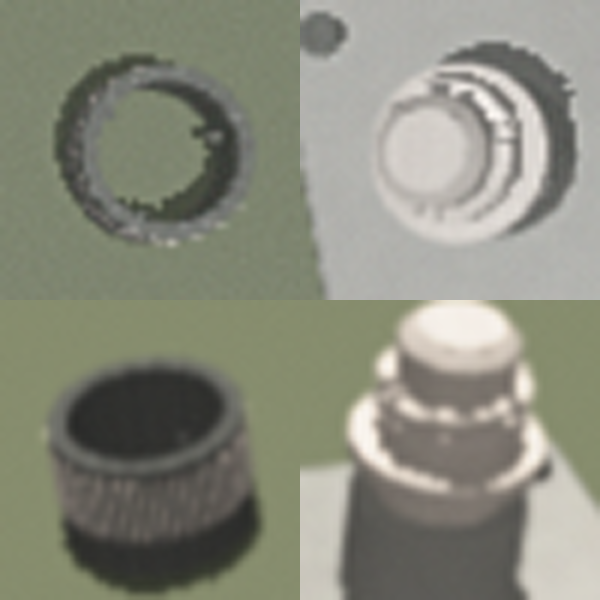

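The crops show the top-view collar rim centre at about (413.3,269.0), the flange centre at (208.5,285.0) and the stud face at (202.1,284.6). In the scene view the collar rim centre is at about (219.4,262.0), and the flange column is about 446.5.

```bash
python3 - <<'E'
from h import *
print("collar top",onz("top",413.3,269,.036),"scene",onz("scene",219.4,262,.036), tri((219.4,262),(413.3,269)))
print("flange",onz("top",208.5,285,.07),"studtop",onz("top",202.1,284.6,.106))
P=onz("top",208.5,285,.07)
for z in(.07,.106): print(proj("scene",[P[0],P[1],z]))
print("sleeve",onz("top",320,230,.03)[:2],"bolt",onz("top",322,338,.05)[:2])
# rim extents check
for d in(-.027,.027): print(proj("top",[.54,-.17+d,.036]))
E
```

```text
collar top [ 0.54030487 -0.17394592  0.036     ] scene [ 0.54171189 -0.17345407  0.036     ] (array([ 0.5403425 , -0.17399299,  0.03499021]), np.float64(0.0003186383645378343))
flange [0.51288913 0.19866865 0.07      ] studtop [0.51271848 0.20028762 0.106     ]
[445.86020747 236.94754866]
[448.38434088 218.3348534 ]
sleeve [ 0.61614133 -0.00088475] bolt [ 0.41733845 -0.00298035]
[425.55940189 269.00753409]
[396.78600026 269.36460899]
```

Request:
play_rows:
  deltas: [23,-41,0,-1.4,23,-41,0,-1.4,23,-41,0,-1.4,23,-41,0,-1.4,23,-41,0,-1.4,23,-41,0,-1.4,23,-41,0,-1.4,23,-41,0,-1.4,23,-41,0,-1.4,23,-41,0,-1.4,31.8,-78.4,-5,-1.9,31.8,-78.4,-5,-1.9]
  grip: 9.3

```text
t: 1.3
eef_pos: [0.4763, 0.1031, 0.2135]
orientation: [-180.0, -0.0, 62.3]
ft_force: [0.2, -1.0, 0.4]
width: 0.093
grip_force: 0.0
```

Request:
play_rows:
  deltas: [6.5,-27.7,-9,-0.15,6.5,-27.7,-9,-0.15,6.5,-27.7,-9,-0.15,6.5,-27.7,-9,-0.15,6.5,-27.7,-9,-0.15,6.5,-27.7,-9,-0.15,6.5,-27.7,-9,-0.15,6.5,-27.7,-9,-0.15,6.5,-27.7,-9,-0.15]

```text
t: 2.2
eef_pos: [0.541, -0.1712, 0.1235]
orientation: [-179.9, -0.1, 54.0]
ft_force: [-0.5, 0.6, 0.3]
width: 0.0932
grip_force: 0.0
```

```bash
python3 - <<'E'
from h import *
t=read_camera("top"); s=read_camera("scene")
st=sense(); print(st["t"],st["eef_pos"],st["orientation"],st["joint_pos"][6])
cv2.imwrite("pics/g0.png",np.hstack([cv2.resize(im[v-60:v+60,u-50:u+50],(400,480),interpolation=cv2.INTER_CUBIC) for im,u,v in((t,415,265),(s,220,230))])[:,:,::-1])
E
```

```text
2.3 [ 0.54138775 -0.17071062  0.12395944] [-1.79960996e+02 -7.64039130e-02  5.41010967e+01] 0.013579646244465676
```

View pics/g0.png

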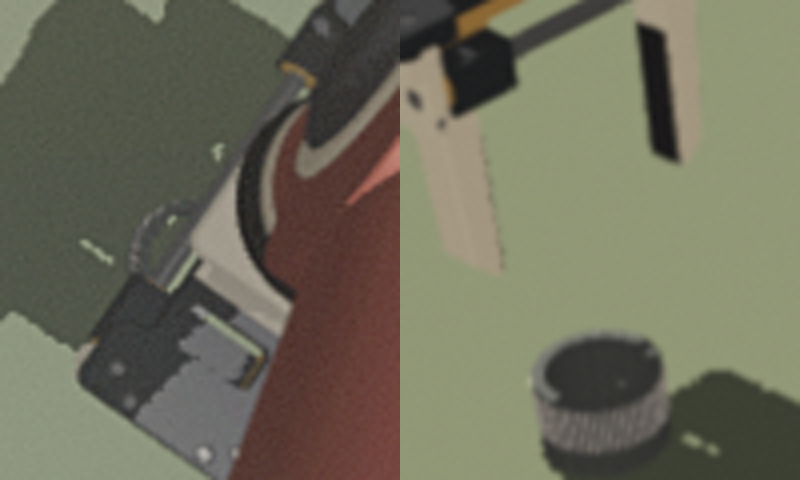

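The fingers straddle the collar (scene crop): the collar sits between the pads and roughly centred. Next I descend and grip.

Request:
play_rows:
  deltas: [0,-0.3,-5,0,0,-0.3,-8,0,0,-0.3,-10,0,0,-0.3,-10.9,0,0,-0.3,-10.9,0,0,-0.3,-10.9,0]

```text
t: 2.9
eef_pos: [0.542, -0.1758, 0.0158]
orientation: [179.9, -0.0, 54.0]
ft_force: [0.5, -0.5, -0.9]
width: 0.0928
grip_force: 0.0
```

Request:
play_rows:
  deltas: [0,0,0,0,0,0,0,0,0,0,0,0,0,0,0,0,0,0,0,0,0,0,0,0,0,0,0,0,0,0,0,0,0,0,0,0,0,0,0,0]
  grip: 4.5

```text
t: 3.9
eef_pos: [0.5397, -0.1752, 0.0147]
orientation: [-179.8, -0.0, 53.9]
ft_force: [-3.3, 2.8, 4.7]
width: 0.0539
grip_force: 30.0
```

Request:
play_rows:
  deltas: [0,0,5,0,0,0,10,0,0,3,12,0,-2.7,37.4,13,0,-2.7,37.4,13,0,-2.7,37.4,13,0,-2.7,37.4,13,0,-2.7,37.4,13,0,-2.7,37.4,13,0,-2.7,37.4,13,0,-2.7,37.4,13,0,-2.7,37.4,13,0]

```text
t: 5.1
eef_pos: [0.5143, 0.1995, 0.1441]
orientation: [179.9, -0.0, 54.1]
ft_force: [0.2, -1.2, -2.1]
width: 0.054
grip_force: 30.0
```

```bash
python3 - <<'E'
from h import *
t=read_camera("top"); s=read_camera("scene")
st=sense(); print(st["t"],st["eef_pos"],st["orientation"],st["joint_pos"].round(1),st["ft_force"],st["wrist_torque"])
cv2.imwrite("pics/s1.png",s[:,:,::-1]);cv2.imwrite("pics/t1.png",t[:,:,::-1])
cv2.imwrite("pics/g1.png",np.hstack([cv2.resize(im[v-h:v+h,u-h:u+h],(400,400),interpolation=cv2.INTER_CUBIC) for im,u,v,h in((t,208,285,50),(s,448,215,40))])[:,:,::-1])
E
```

```text
5.2 [0.5147256  0.19615648 0.14452354] [1.79895517e+02 3.23462173e-02 5.37807528e+01] [-42.1  34.7  29.7 104.5 -22.7  46.6 -37.2] [ 0.32218862  0.03521163 -1.82914416] [-0.09792004  0.0687207  -0.00344636]
```

View pics/g1.png

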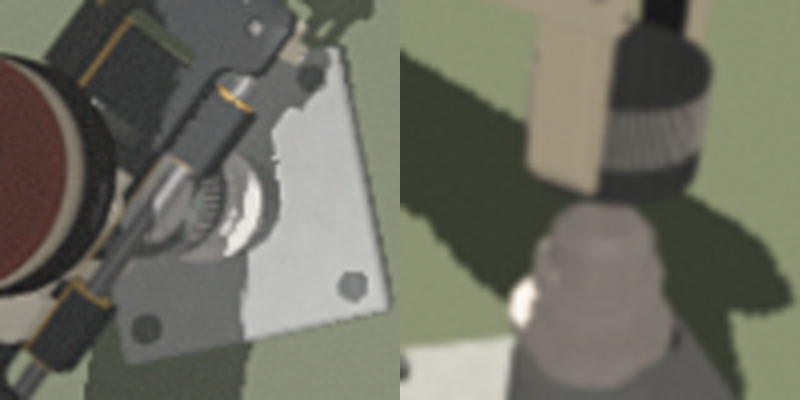

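The scene crop shows the collar above the stud, slightly to its right, with the collar's right edge at column ~470 and the stud top at (448,~218). I'll compare this with projections.

```bash
python3 - <<'E'
from h import *
a=np.radians(np.arange(0,360,2))
def edge(x,y,z,r):
    P=np.array([proj("scene",[x+r*np.cos(t),y+r*np.sin(t),z]) for t in a]); return P.min(0).round(1),P.max(0).round(1)
z0=sense()["eef_pos"][2]; print(sense()["eef_pos"])
for dy in(0,.004):
  print("collar top",edge(.5145,.196+dy,z0+.021,.027),"bot",edge(.5145,.196+dy,z0-.015,.027))
for z,r in((.106,.0125),(.101,.0165),(.07,.0265),(.09,.0205)): print("stud",z,edge(.5129,.1990,z,r))
s=cv2.imread("pics/s1.png"); g=s.max(2)
for v in(196,200,204,208,212,215,218,222,226,230,240,245): print(v,g[v,425:480])
E
```

```text
[0.5147256  0.19615648 0.14452354]
collar top (array([433.5, 177.8]), array([468.9, 194.9])) bot (array([431.3, 197.6]), array([465.9, 215.3]))
collar top (array([436.1, 177.9]), array([471.5, 195. ])) bot (array([433.8, 197.6]), array([468.4, 215.4]))
stud 0.106 (array([440.7, 214.2]), array([456.5, 222.6]))
stud 0.101 (array([437.9, 215.5]), array([458.6, 226.6]))
stud 0.07 (array([429.8, 228.1]), array([462.4, 246.3]))
stud 0.09 (array([434.7, 219.9]), array([460.3, 233.8]))
196 [ 68  94 120 127 132 144 146 143 138 147 157 159 159 159 159 159 159 159
 159 162 160 158 157 147 110  69  56  56  56  57  55  56  54  57  57  61
  61  67  76  81  97 107 116 122 130 143 147 146 146 146 147 145 146 146
 146]
200 [ 61  61  61  61  62  61  61  68 105 146 159 159 158 159 160 159 158 160
 159 161 160 158 156 141 110  96  92  96  95 100  93  98  94  99  98  99
 105  96 107 110 108 110 122 128 140 146 147 145 146 146 147 147 146 146
 147]
204 [ 61  62  61  62  61  62  60  66 105 150 161 159 159 158 159 159 159 160
 161 160 158 157 151 125  98  89  92  92  93  94  98  95  99  94 101  96
  99 108 
[... 1430 characters left out ...]
 61  61
  60]
230 [ 62  60  61  62  60  60  67 100 140 144 127 123 130 138 135 122 120 122
 124 125 127 129 130 128 128 128 127 126 128 130 128 126 124 126 122  98
  71  62  62  63  62  62  61  62  62  62  62  62  61  62  61  62  61  61
  62]
240 [146 146 146 145 140 129 149 169 140 124 124 124 122 123 123 123 125 127
 129 130 131 130 130 130 129 129 128 129 128 126 125 123 125 124 125 124
 119  98  84  81  74  63  62  61  61  61  61  61  71 105 139 149 147 147
 146]
245 [211 210 212 213 197 139  98  96 105 114 123 125 125 126 123 123 125 125
 125 124 125 124 124 124 124 125 126 127 126 125 125 127 127 125 123 114
  96  84  86  90  92  92  90  82  68  63  62  62  63  78 117 143 147 146
 146]
```

Request:
play_rows:
  deltas: [-0.1,0,-1,0,-0.1,0,-2,0,-0.1,0,-3,0,-0.1,0,-3,0,-0.1,0,-3,0,-0.1,0,-3,0]

```text
t: 5.8
eef_pos: [0.5134, 0.1978, 0.1149]
orientation: [180.0, -0.0, 53.9]
ft_force: [0.5, 0.1, -2.2]
width: 0.0538
grip_force: 30.0
```

Request:
play_rows:
  deltas: [0,0,-0.2,0,0,0,-0.4,0,0,0,-0.6,0,0,0,-0.8,0,0,0,-1.0,0,0,0,-1.0,0,0,0,-1.0,0]

```text
t: 6.5
eef_pos: [0.5131, 0.1979, 0.1048]
orientation: [-180.0, -0.0, 53.9]
ft_force: [-0.5, -0.8, -2.2]
width: 0.0537
grip_force: 30.0
```

Request:
play_rows:
  deltas: [0,0,-0.2,0,0,0,-0.4,0,0,0,-0.6,0,0,0,-0.6,0,0,0,-0.6,0]

```text
t: 7.0
eef_pos: [0.5131, 0.198, 0.0994]
orientation: [-180.0, -0.0, 53.9]
ft_force: [-2.2, -1.0, 6.5]
width: 0.0536
grip_force: 30.0
```

Request:
play_rows:
  deltas: [0,0,-0.1,0,0,0,-0.2,0,0,0,-0.3,0,0,0,-0.4,0,0,0,-0.4,0,0,0,-0.4,0]

```text
t: 7.6
eef_pos: [0.5123, 0.1985, 0.0941]
orientation: [-179.9, 0.0, 53.9]
ft_force: [-1.9, 1.8, -1.5]
width: 0.0539
grip_force: 30.0
```

Request:
play_rows:
  deltas: [0,0,-0.1,0,0,0,-0.2,0,0,0,-0.2,0,0,0,-0.2,0]

```text
t: 8.0
eef_pos: [0.5124, 0.1985, 0.0925]
orientation: [-179.9, 0.0, 53.9]
ft_force: [-2.4, 2.8, -0.9]
width: 0.0533
grip_force: 30.0
```

```bash
python3 - <<'E'
from h import *
st=sense(); print(st["t"],st["eef_pos"],st["ft_force"].round(2),st["wrist_torque"].round(3))
E
```

```text
8.0 [0.51236342 0.19845128 0.0925265 ] [-2.41  2.82 -0.85] [ 0.775  0.906 -0.008]
```

Request:
play_rows:
  deltas: [-0.06,0.06,0,0,-0.06,0.06,-0.1,0,-0.06,0.06,-0.2,0,-0.06,0.06,-0.2,0]

```text
t: 8.4
eef_pos: [0.5124, 0.1985, 0.091]
orientation: [-180.0, -0.0, 53.9]
ft_force: [-3.7, 2.6, 2.6]
width: 0.0539
grip_force: 30.0
```

```bash
cat > s.py <<'E'
from h import *
st=sense(); print(st["t"],st["eef_pos"].round(4),st["orientation"].round(1),st["ft_force"].round(2),st["wrist_torque"].round(3),"j7",st["joint_pos"][6].round(1))
E
python3 s.py
```

```text
8.4 [0.5124 0.1985 0.091 ] [-180.    -0.    53.9] [-3.74  2.56  2.62] [0.641 1.11  0.   ] j7 -34.6
```

Request:
play_rows:
  deltas: [0,0,-0.1,0,0,0,-0.2,0,0,0,-0.3,0,0,0,-0.3,0.05,0,0,-0.3,0.1,0,0,-0.3,0.15,0,0,-0.3,0.2,0,0,-0.3,0.25]

```text
t: 9.2
eef_pos: [0.5126, 0.1996, 0.0882]
orientation: [-180.0, -0.1, 68.3]
ft_force: [-4.9, 4.3, 5.6]
width: 0.0536
grip_force: 30.0
```

```bash
python3 s.py
```

```text
9.2 [0.5126 0.1996 0.0882] [-1.80e+02 -1.00e-01  6.83e+01] [-4.95  4.28  5.56] [ 0.981  1.284 -0.198] j7 -23.9
```

Request:
play_rows:
  deltas: [-0.05,0.03,0,0.05,-0.1,0.06,0,0.1,-0.1,0.06,0,0.15,-0.1,0.06,0,0.2,-0.1,0.06,0,0.25,-0.1,0.06,0,0.3]

```text
t: 9.8
eef_pos: [0.5127, 0.1994, 0.0881]
orientation: [179.8, -0.1, 85.5]
ft_force: [-3.0, 4.1, 3.0]
width: 0.0534
grip_force: 30.0
```

```bash
python3 s.py
```

```text
9.8 [0.5127 0.1994 0.0881] [ 1.798e+02 -1.000e-01  8.550e+01] [-2.98  4.08  2.99] [ 0.648  0.835 -0.082] j7 -11.4
```

Request:
play_rows:
  deltas: [0,0.05,0,0.05,0,0.05,0,0.1,0,0.05,0,0.15,0,0.05,0,0.15]

```text
t: 10.2
eef_pos: [0.5126, 0.1995, 0.0881]
orientation: [179.9, -0.0, 94.0]
ft_force: [-2.0, 2.3, 3.5]
width: 0.0537
grip_force: 30.0
```

```bash
python3 s.py
```

```text
10.2 [0.5126 0.1995 0.0881] [179.9  -0.   94. ] [-2.05  2.27  3.49] [ 0.567  0.722 -0.083] j7 -5.3
```

Request:
play_rows:
  deltas: [0,0,0,0.05,0,0,0,0.1,0,0,0,0.15,0,0,0,0.2,0,0,0,0.25,0,0,0,0.25]

```text
t: 10.8
eef_pos: [0.5127, 0.1994, 0.0881]
orientation: [179.8, 0.0, 108.2]
ft_force: [-2.9, 3.0, 3.9]
width: 0.0538
grip_force: 30.0
```

```bash
python3 s.py
```

```text
10.8 [0.5127 0.1994 0.0881] [179.8   0.  108.2] [-2.88  2.99  3.92] [ 0.408  0.586 -0.036] j7 5.1
```

Climbing again (fz 3.0, 3.5, 3.9) with no stop, so that was the false drop. I continue turning backward.

Request:
play_rows:
  deltas: [-0.05,0.05,0,0.05,-0.05,0.05,0,0.1,-0.05,0.05,0,0.15,-0.05,0.05,0,0.2,-0.05,0.05,0,0.25,-0.05,0.05,0,0.25]

```text
t: 11.4
eef_pos: [0.5126, 0.1996, 0.0882]
orientation: [179.8, 0.1, 122.5]
ft_force: [-0.3, 1.6, 4.6]
width: 0.0535
grip_force: 30.0
```

```bash
python3 s.py
```

```text
11.4 [0.5126 0.1996 0.0882] [1.798e+02 1.000e-01 1.225e+02] [-0.34  1.56  4.63] [ 0.316  0.336 -0.052] j7 15.4
```

Request:
play_rows:
  deltas: [0,0,0,0.05,0,0,0,0.1,0,0,0,0.15,0,0,0,0.2,0,0,0,0.25,0,0,0,0.25]

```text
t: 12.0
eef_pos: [0.5124, 0.1996, 0.0882]
orientation: [179.9, 0.1, 136.8]
ft_force: [-2.4, 0.8, 5.6]
width: 0.0537
grip_force: 30.0
```

```bash
python3 s.py
```

```text
12.0 [0.5124 0.1996 0.0882] [1.799e+02 1.000e-01 1.368e+02] [-2.37  0.77  5.64] [ 0.266  0.36  -0.086] j7 25.7
```

Request:
play_rows:
  deltas: [0,0,0,0.05,0,0,0,0.1,0,0,0,0.15,0,0,0,0.2,0,0,0,0.2]

```text
t: 12.5
eef_pos: [0.5124, 0.1997, 0.0882]
orientation: [179.9, 0.1, 148.3]
ft_force: [-1.4, 1.7, 4.3]
width: 0.0537
grip_force: 30.0
```

```bash
python3 s.py
```

```text
12.5 [0.5124 0.1997 0.0882] [1.799e+02 1.000e-01 1.483e+02] [-1.43  1.67  4.25] [ 0.189  0.366 -0.13 ] j7 34.0
```

Request:
play_rows:
  deltas: [0,0,0,0.05,0,0,0,0.1,0,0,0,0.1]

```text
t: 12.8
eef_pos: [0.5125, 0.1996, 0.0882]
orientation: [179.9, 0.1, 154.0]
ft_force: [-2.5, 0.8, 5.9]
width: 0.0538
grip_force: 30.0
```

```bash
python3 s.py
```

```text
12.8 [0.5125 0.1996 0.0882] [1.799e+02 1.000e-01 1.540e+02] [-2.49  0.76  5.89] [ 0.258  0.345 -0.121] j7 38.2
```

Request:
play_rows:
  deltas: [0,0,0,0.05,0,0,0,0.1,0,0,0,0.15,0,0,0,0.15]

```text
t: 13.2
eef_pos: [0.5125, 0.1996, 0.0882]
orientation: [179.9, 0.2, 162.6]
ft_force: [-0.5, 1.4, 5.8]
width: 0.054
grip_force: 30.0
```

```bash
python3 s.py
```

```text
13.2 [0.5125 0.1996 0.0882] [179.9   0.2 162.6] [-0.54  1.45  5.82] [ 0.261  0.365 -0.163] j7 44.4
```

Request:
play_rows:
  deltas: [0,0,0,0.05,0,0,0,0.1,0,0,0,0.15,0,0,0,0.15]

```text
t: 13.6
eef_pos: [0.5125, 0.2004, 0.0883]
orientation: [179.9, 0.2, 171.2]
ft_force: [-0.6, 3.0, 5.4]
width: 0.0538
grip_force: 30.0
```

```bash
python3 s.py
```

```text
13.6 [0.5125 0.2004 0.0883] [179.9   0.2 171.2] [-0.59  2.96  5.36] [ 0.467  0.363 -0.131] j7 50.7
```

Request:
play_rows:
  deltas: [0,0.03,0,0.05,0,0.05,0,0.1,0,0.05,0,0.15,0,0.05,0,0.15]

```text
t: 14.0
eef_pos: [0.512, 0.1996, 0.0874]
orientation: [-180.0, 0.1, 179.7]
ft_force: [-0.5, 0.6, 2.2]
width: 0.054
grip_force: 30.0
```

```bash
python3 s.py
```

```text
14.0 [0.512  0.1996 0.0874] [-1.800e+02  1.000e-01  1.797e+02] [-0.51  0.62  2.21] [ 0.162  0.17  -0.354] j7 56.9
```

The collar has dropped: height is about 2.8 mm above the shoulder and the torque is rising against the stop. Now I turn forward gently, following it down.

Request:
play_rows:
  deltas: [0,0,0,-0.05,0,0,-0.03,-0.1,0,0,-0.06,-0.15,0,0,-0.1,-0.2,0,0,-0.1,-0.2]

```text
t: 14.5
eef_pos: [0.5125, 0.1995, 0.0868]
orientation: [-180.0, 0.2, 168.4]
ft_force: [0.2, 0.2, 1.3]
width: 0.0536
grip_force: 30.0
```

```bash
python3 s.py
```

```text
14.5 [0.5125 0.1995 0.0868] [-180.     0.2  168.4] [0.25 0.15 1.32] [-0.188 -0.226  0.007] j7 48.5
```

Request:
play_rows:
  deltas: [0,0,-0.04,-0.05,0,0,-0.07,-0.1,0,0,-0.1,-0.15,0,0,-0.12,-0.2,0,0,-0.15,-0.25,0,0,-0.15,-0.25]

```text
t: 15.1
eef_pos: [0.5126, 0.1995, 0.0855]
orientation: [180.0, 0.2, 154.1]
ft_force: [2.3, -2.0, 2.7]
width: 0.0539
grip_force: 30.0
```

```bash
python3 s.py
```

```text
15.1 [0.5126 0.1995 0.0855] [180.    0.2 154.1] [ 2.29 -1.96  2.69] [-0.378 -0.368  0.011] j7 38.2
```

Request:
play_rows:
  deltas: [0.03,-0.03,-0.01,-0.05,0.05,-0.05,-0.02,-0.1,0.05,-0.05,-0.03,-0.15,0.05,-0.05,-0.05,-0.2,0.05,-0.05,-0.07,-0.25,0.05,-0.05,-0.08,-0.3,0.05,-0.05,-0.08,-0.3]

```text
t: 15.8
eef_pos: [0.5126, 0.1993, 0.0847]
orientation: [179.9, 0.1, 137.0]
ft_force: [2.0, -1.5, 3.5]
width: 0.0536
grip_force: 30.0
```

```bash
python3 s.py
```

```text
15.8 [0.5126 0.1993 0.0847] [1.799e+02 1.000e-01 1.370e+02] [ 1.99 -1.53  3.52] [-0.415 -0.349  0.06 ] j7 25.9
```

Request:
play_rows:
  deltas: [0,0,-0.01,-0.05,0,0,-0.02,-0.1,0,0,-0.03,-0.15,0,0,-0.05,-0.2,0,0,-0.07,-0.25,0,0,-0.08,-0.3,0,0,-0.08,-0.3]

```text
t: 16.5
eef_pos: [0.512, 0.2, 0.0838]
orientation: [179.9, 0.0, 119.9]
ft_force: [1.9, -0.8, 3.0]
width: 0.0536
grip_force: 30.0
```

```bash
python3 s.py
```

```text
16.5 [0.512  0.2    0.0838] [179.9   0.  119.9] [ 1.86 -0.77  2.95] [-0.204 -0.242  0.025] j7 13.6
```

Request:
play_rows:
  deltas: [0,0,-0.01,-0.05,0,0,-0.02,-0.1,0,0,-0.03,-0.15,0,0,-0.05,-0.2,0,0,-0.06,-0.25,0,0,-0.06,-0.25]

```text
t: 17.1
eef_pos: [0.5118, 0.2003, 0.0832]
orientation: [179.9, 0.0, 105.6]
ft_force: [0.4, -0.7, 3.6]
width: 0.0538
grip_force: 30.0
```

```bash
python3 s.py
```

```text
17.1 [0.5118 0.2003 0.0832] [179.9   0.  105.6] [ 0.41 -0.69  3.59] [-0.133 -0.149  0.099] j7 3.3
```

Request:
play_rows:
  deltas: [0,0,0,-0.05,0,0,-0.01,-0.1,0,0,-0.02,-0.15,0,0,-0.03,-0.2,0,0,-0.03,-0.2]

```text
t: 17.6
eef_pos: [0.5112, 0.1994, 0.0826]
orientation: [-179.9, 0.0, 94.1]
ft_force: [0.3, -1.5, 3.2]
width: 0.0536
grip_force: 30.0
```

```bash
python3 s.py
```

```text
17.6 [0.5112 0.1994 0.0826] [-179.9    0.    94.1] [ 0.27 -1.47  3.15] [-0.456  0.11  -0.055] j7 -4.9
```

Request:
play_rows:
  deltas: [0,0,0,-0.05,0,0,-0.01,-0.1,0,0,-0.02,-0.15,0,0,-0.02,-0.15]

```text
t: 18.0
eef_pos: [0.5108, 0.1996, 0.0824]
orientation: [-179.9, 0.0, 85.5]
ft_force: [-1.2, -0.7, 3.4]
width: 0.054
grip_force: 30.0
```

```bash
python3 s.py
```

```text
18.0 [0.5108 0.1996 0.0824] [-179.9    0.    85.5] [-1.15 -0.72  3.44] [-0.42   0.272 -0.023] j7 -11.1
```

Request:
play_rows:
  deltas: [0.03,0,0,-0.05,0.05,0,0,-0.1,0.05,0,0,-0.15,0.05,0,0,-0.2,0.05,0,0,-0.2]

```text
t: 18.5
eef_pos: [0.5112, 0.2001, 0.0823]
orientation: [-179.9, 0.0, 74.1]
ft_force: [-1.8, -1.0, 4.6]
width: 0.0535
grip_force: 30.0
```

```bash
python3 s.py
```

```text
18.5 [0.5112 0.2001 0.0823] [-179.9    0.    74.1] [-1.75 -1.01  4.6 ] [-0.238  0.387 -0.051] j7 -19.4
```

```bash
python3 - <<'E'
from h import *
s=read_camera("scene")
cv2.imwrite("pics/g2.png",cv2.resize(s[195:265,410:490],(800,700),interpolation=cv2.INTER_CUBIC)[:600,:,::-1])
E
```

```text
(no output)
```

View pics/g2.png

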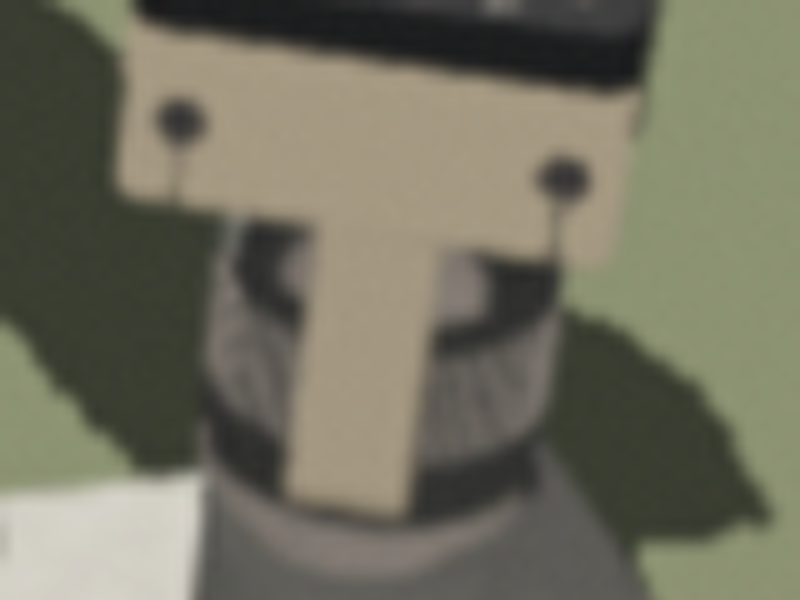

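The picture shows the collar's lower edge at about row 247, where the shoulder edge should be, and the stud top nearly flush inside. I'll turn a little further forward to confirm it seats.

Request:
play_rows:
  deltas: [0,0,0,-0.05,0,0,0,-0.1,0,0,0,-0.15,0,0,0,-0.15]

```text
t: 18.95
eef_pos: [0.5114, 0.1998, 0.0824]
orientation: [-180.0, 0.1, 65.5]
ft_force: [-1.6, -2.0, 4.2]
width: 0.0536
grip_force: 30.0
```

```bash
python3 s.py
```

```text
18.95 [0.5114 0.1998 0.0824] [-1.80e+02  1.00e-01  6.55e+01] [-1.58 -1.97  4.21] [-0.268  0.479  0.071] j7 -25.7
```

Request:
play_rows:
  deltas: [0,0,0,-0.05,0,0,0,-0.1,0,0,0,-0.1]

```text
t: 19.25
eef_pos: [0.5115, 0.1997, 0.0824]
orientation: [-180.0, 0.1, 59.8]
ft_force: [-0.3, -1.7, 3.8]
width: 0.0536
grip_force: 30.0
```

```bash
python3 s.py
```

```text
19.25 [0.5115 0.1997 0.0824] [-1.80e+02  1.00e-01  5.98e+01] [-0.31 -1.71  3.82] [-0.362  0.473  0.251] j7 -29.8
```

The hard stop is reached with torque rising, so the collar is home. I relieve the twist, open, and withdraw straight up.

Request:
play_rows:
  deltas: [0,0,0,0.06,0,0,0.1,0.06,0,0,0.1,0.06]

```text
t: 19.55
eef_pos: [0.5115, 0.1997, 0.0834]
orientation: [-179.9, 0.0, 63.1]
ft_force: [-1.6, -1.7, 3.0]
width: 0.0535
grip_force: 30.0
```

Request:
play_rows:
  deltas: [0,0,0,0,0,0,0,0,0,0,0,0,0,0,0,0,0,0,0,0,0,0,0,0,0,0,0,0,0,0,0,0]
  grip: 9.3

```text
t: 20.35
eef_pos: [0.512, 0.2001, 0.0835]
orientation: [-180.0, -0.0, 63.1]
ft_force: [-0.8, -0.3, -0.0]
width: 0.0931
grip_force: 0.0
```

Request:
play_rows:
  deltas: [0,0,1,0,0,0,3,0,0,0,6,0,0,0,10,0,0,0,14,0,0,12,16,0,0,12,16,0,0,12,16,0,0,12,16,0]

```text
t: 21.25
eef_pos: [0.5107, 0.3254, 0.2441]
orientation: [-179.9, -0.2, 63.5]
ft_force: [-0.8, -0.0, -0.7]
width: 0.093
grip_force: 0.0
```

```bash
python3 s.py; python3 - <<'E'
from h import *
s=read_camera("scene"); t=read_camera("top")
cv2.imwrite("pics/g3.png",np.hstack([cv2.resize(s[200:270,410:480],(400,400),interpolation=cv2.INTER_CUBIC),cv2.resize(t[255:315,178:238],(400,400),interpolation=cv2.INTER_CUBIC)])[:,:,::-1])
E
```

```text
21.25 [0.5107 0.3254 0.2441] [-179.9   -0.2   63.5] [-0.84 -0.01 -0.69] [-0.052  0.071 -0.022] j7 -45.0
```

View pics/g3.png

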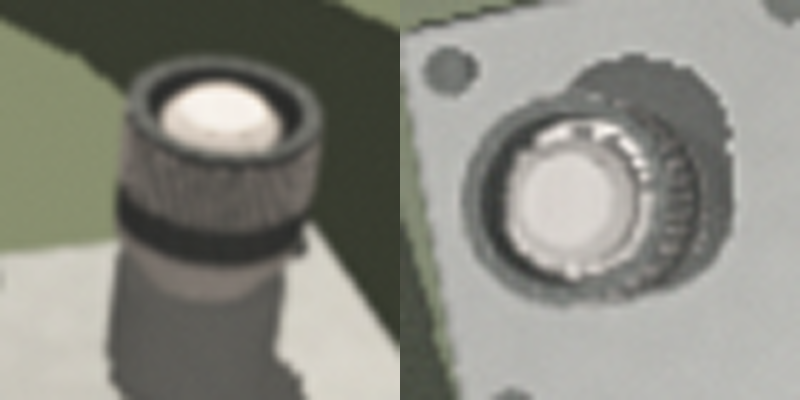

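The released collar stands level on the gauge, its rim spanning rows ~209.6–228.9 in the scene view, with the stud top level with the rim. I check this against the home height.

```bash
python3 - <<'E'
from h import *
a=np.radians(np.arange(0,360,2))
for z in(.106,.109,.07,.073):
    P=np.array([proj("scene",[.512+.027*np.cos(t),.1985+.027*np.sin(t),z]) for t in a]); print(z,P.min(0).round(1),P.max(0).round(1))
s=sense(); print(s["dq"].max())
E
```

```text
0.106 [431.2 209.2] [465.2 227.3]
0.109 [431.4 207.7] [465.5 225.7]
0.07 [429.1 227.6] [462.3 246.1]
0.073 [429.3 226.1] [462.6 244.6]
1.7199642718681585
```

```bash
python3 -c "
from cell import *
print(job_done())"
```

```text
the job is handed in; nothing more can be done
None
```

The collar went over the stud, was turned backward until it dropped into the thread start, then turned forward to the hard stop and released; the last picture shows it level and home on the shoulder, and the job was handed in at about 21 s of the 67 s limit.

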